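# Change the salt behind the bottles of a condiment carrier

## Task

The white salt jar with the black lid in the back cup of the copper-coloured condiment carrier is used up, and the red-capped and green-capped bottles in the two front cups stand in the way. Stand both bottles on the black rubber mat, move the salt jar to the blue tray, stand the full whitish salt shaker with the rounded top in the back cup in its place, and then put each bottle back into the cup it came from. Keep everything upright and leave the spice jar where it is.

Things in the scene. Friction and masses are not known exactly. Their poses are not given: they have to be found in the camera images.
- carrier: Fixed copper-coloured condiment carrier, three round cups, wire loops. Origin: on the table under the back cup's centre; x points away from the robot, y to the left, z up. Cup centres (mm): back (0,0), front left (-47,52), front right (-47,-52). Floors 6 mm, rims 37 mm above the table. Inner diameter 56 mm (back), 65 mm (front), straight walls 2 mm thick.
- soy: Dark brown sauce bottle with a red cap and a red label, 54 mm diameter, 194 mm tall, about 0.3 kg; it stands in one of the front cups, which one varies. Origin: centre of its underside, z up. The cap and neck at the top (from 165 mm up) are about 30 mm wide and can be gripped from above.
- vinegar: Brown bottle with a green cap and a white and green label, 52 mm diameter, 179 mm tall, about 0.3 kg; it stands in the other front cup (a like bottle far off on the turntable is not meant). Origin: centre of its underside, z up. The cap at the top (from 162 mm up) is 28 mm wide and can be gripped from above.
- salt_jar: Used-up salt jar: opaque white body with a black lid, 46 mm diameter (lid 42 mm, from 66 mm up), 76 mm tall; at the start it stands in the back cup of the carrier. Origin: centre of its underside, z up.
- shaker: Full salt shaker: whitish body with a waist and a rounded light grey top, 44 mm diameter, 90 mm tall, the top part from 74 mm up 34 mm wide; it stands on the table in front of the carrier, left or right (a like one at the far rim of the table is not meant). Origin: centre of its underside, z up.
- spice_jar: Spice jar with a dark brown lid and a green label, 44 mm diameter, 105 mm tall, standing on the table in front of the carrier on the other side from the shaker. A bystander: not to be moved. Origin: centre of its underside.
- mat: Flat black ribbed rubber mat on the table, fixed, 120 mm (its x) by 190 mm (its y), 4 mm thick, beside the carrier on the left or on the right. Origin: centre of its underside.
- tray: Shallow blue plastic tray on the table, fixed, 130 mm (its x) by 160 mm (its y) outside, wall 4 mm thick and 20 mm high, floor 4 mm thick, beside the carrier on the other side from the mat. Origin: centre of its underside.
Mind the look-alikes: they are no part of the job. Leave any purple look-alike of the salt_jar alone.

How it is judged:
By the outcome, as a careful person would: the job done as asked, in the order asked, and still so for the second after the job is handed in, with the robot touching nothing.
It also fails if it takes over 126 s, if anything falls off the work surface, if the arm or the gripper's body presses on something with over 40 N, if the wrist force passes 120 N, or if a joint passes its speed limit or range.

## Robot

A 6-joint arm with a two-finger parallel gripper is mounted at the origin on a cart in front of the work surface, level with it; the furniture and walls round the work are solid. World frame = base frame: x ahead of the robot, y to its left, z up, the work surface at z = 0. Lengths are in m, angles in rad, forces in N, time in s.
With the tool pointing down it reaches from about 0.325 to 0.9 m from the base axis. Payload 6.1 kg.
Tool frame: the origin (TCP) lies at the very end of the fingers, on their centre line; the grasp point (between the pads) lies 19 mm behind it; z points along the fingers, y is the line along which they close (so a half turn about z gives the same grasp; the last joint's range is limited). The gripper opens to 87 mm and grips with 3 to 60 N. Pads are 19 mm wide; open, the fingers measure 117 mm over their backs; the gripper's body (75 mm by 190 mm) begins 51 mm behind the grasp point.
Start: joints at [-1.332, 0.22, 1.526, -0, 1.395, -0.126], TCP at [0.223, -0.584, 0.223] pointing down, gripper open.
Joint ranges: [-2.98, 2.98], [-0.91, 2.08], [0.09, 2.57], [-1.24, 4.39], [0.2, 2.65], [-2.68, 2.68]. Speed limits (rad/s): [2.57, 2.57, 3.01, 3.14, 3.14, 3.14].

## Interface

Orientations are given as [roll, pitch, yaw] about the fixed x, y, z axes, in that order (R = Rz(yaw) Ry(pitch) Rx(roll)).
In Python, from workcell import read_state, read_camera, calibration, hand_in gives the robot as it stands. The module is installed in compiled form; this text tells all that it offers.
- The arm moves only by the tool step_arm, never from a script. Its argument "rows" is a list of rows, each an object with "offset": the shift along the world's x, y, z in m, a list of three; "rotation": the turn, a rotation vector about the world's x, y, z in degrees, a list of three; "hand": the finger opening in m, from 0 to 0.087. A call has 1 to 20 rows; each row shifts and turns the commanded pose from where the row before left it; what a row does not reach is not made up. A row lasts 1/8 s, in which the tool goes at most 62.5 mm and 10.7 degrees, less where a joint would pass 70% of its speed; a pose out of reach is approached as far as the arm can. A call is refused whole if a number of a shift passes 0.0625 or a number of a turn 10.7, either way. A call with a gripper value outside its range is refused whole. The fingers move at their own pace and stop on an object; "grip_force" is the grip in N (left out, the last holds). Time passes only in rows, so rows that do not move let the fingers close. It gives the time, the measured TCP pose, the force, the opening and the grip force at its end, in the units of the state.
- read_state(): the state, without advancing time (a new reading comes with each control period).
- read_camera(name): name is "scene" or "side" or "wrist"; returns (picture, depth): 400x640x3 uint8, red, green, blue; 400x640 float32, m along the optical axis (not along the pixel's ray), 0 where there is no reading.
- calibration(name): a dict with "K" (3x3 intrinsics, pixels), "R" (3x3) and "t" (3): a world point X has camera coordinates R X + t. Camera axes: x right, y down, z forward; pixel columns grow to the right and rows downward; lengths in m; the calibration is good to about 2 mm. A picture is of the moment at which its call begins: read the wrist's pose just before it. calibration takes no time and is no camera call; for the wrist camera it gives the pose at the moment of the call.
- hand_in(): hands the job in; it is judged then, once.
The state is a dict: "time_s": time; "qpos": joint angles; "qd": joint speeds; "tau": joint torques, N m; "eef_pos": TCP position; "orientation": TCP orientation; "force": force on the tool from outside, world axes, zero at the start; "wrist_torque": the same for the moment, N m; "width": opening from 0.0 (shut) to 1.0 (fully open); "grip_force": force on a finger pad.
Only numpy, scipy, OpenCV 4.12 (cv2) and the standard library are available. Lean on these libraries where they do the work, as an engineer would, in place of code of your own. Each camera call takes 0.05 s, during which the arm holds its last target. There are 200 camera calls.

## Working session

There is one attempt and no reset: what is moved stays moved. The work goes in short steps, Python scripts to look and compute and a tool call to move; the robot and the scene stay as the last step left them, time stands still between calls to the robot, and variables do not carry over. Pictures are saved under pics/ and viewed, at most 14 in all, crops included, and the job is handed in when it is done.

Besides the shell and the picture viewer there is one more tool, called after ">>>" by a JSON object that holds its "op" and its "data", one argument or row to a line. step_arm: Moves the arm, as the interface text tells. Its arguments: {"type":"object","properties":{"rows":{"type":"array"},"grip_force":{"type":"number"}},"required":["rows"]}

```bash
mkdir -p pics
cat > h.py <<'E'
import numpy as np,cv2
from workcell import *
def cam(n):
    c=calibration(n); p,d=read_camera(n)
    K,R,t=[np.array(c[k],float) for k in('K','R','t')]
    v,u=np.indices(d.shape)
    P=np.stack([(u-K[0,2])/K[0,0]*d,(v-K[1,2])/K[1,1]*d,d],-1)
    W=(P-t.ravel())@R
    W[d==0]=np.nan
    return p,W,(K,R,t)
def save(n,p,s=1):
    cv2.imwrite('pics/'+n,cv2.resize(p[:,:,::-1],None,fx=s,fy=s,interpolation=cv2.INTER_CUBIC))
E
python3 - <<'E'
from h import *
for n in('scene','side'):
    p,W,c=cam(n); save(n+'0.png',p); np.savez(n+'0.npz',p=p,W=W,K=c[0],R=c[1],t=c[2]); print(n,-c[1].T@c[2])
s=read_state();print(s)
E
```

```text
scene [1.65190396 0.65013426 0.69854751]
side [0.40270868 0.69709287 0.58193189]
{'time_s': 0.1, 'qpos': array([-1.33207745e+00,  2.21151850e-01,  1.52749794e+00, -5.94057208e-06,
        1.39471820e+00, -1.26113286e-01]), 'qd': array([ 4.81338473e-04, -3.13964745e-04, -3.10077529e-03,  3.11107123e-04,
       -1.12983307e-03, -5.20832458e-05]), 'tau': array([ 1.81324336e-03, -4.95949602e+01, -3.88518369e+01,  7.02256872e-02,
        5.15497208e-02, -4.53093435e-05]), 'eef_pos': array([ 0.22284716, -0.58331538,  0.22154317]), 'orientation': array([-3.13983069e+00, -2.17499270e-04,  3.64833014e-01]), 'force': array([0.5801566 , 0.785571  , 0.74300982]), 'wrist_torque': array([ 0.01089764,  0.00849134, -0.03000745]), 'grip_force': 0.0, 'width': 1.0005259068817844}
```

View pics/scene0.png

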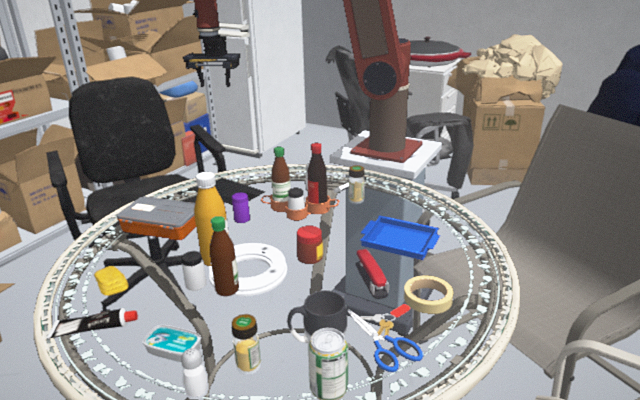

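View pics/side0.png

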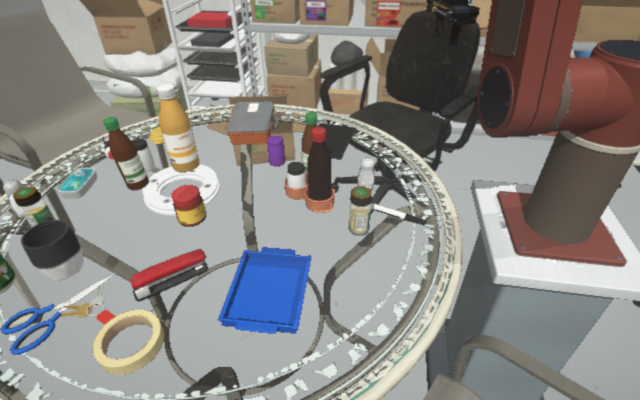

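The side view shows soy (318,170, red cap) front left, vinegar (311,125 cap) front right, the white jar with black lid (296,178), shaker (366,178), spice jar (359,210), and tray (267,290). The mat is the dark patch near (335,140). The look-alikes are the purple jar (276,150), the far green-capped bottle (130,150) and the far shaker (scene 195,372). I'll confirm this in a crop and measure.

Run:
```python
from h import *
a=np.load('side0.npz'); b=np.load('scene0.npz')
A=cv2.resize(a['p'][90:250,250:440],None,fx=4,fy=3.5)[:560]
B=b['p'][130:260,180:400]
cv2.imwrite('pics/crop1.png',np.vstack([cv2.resize(a['p'][95:245,255:445],(600,330)),cv2.resize(b['p'][140:240,200:380],(600,270))])[:,:,::-1])
W=a['W'];V=b['W']
def pr(n,W,l): 
    print(n,[(q,np.round(W[q[1],q[0]],3).tolist()) for q in l])
pr('side',W,[(318,131),(318,170),(311,116),(296,166),(366,162),(366,180),(359,192),(359,215),(267,290),(335,140),(276,140)])
pr('scene',V,[(280,150),(316,146),(295,193),(356,170),(400,238),(240,190),(346,187)])
```

```text
side [((318, 131), [0.524, 0.009, 0.199]), ((318, 170), [0.521, 0.03, 0.116]), ((311, 116), [0.556, -0.084, 0.184]), ((296, 166), [0.584, -0.029, 0.08]), ((366, 162), [0.422, -0.062, 0.086]), ((366, 180), [0.419, -0.055, 0.039]), ((359, 192), [0.428, 0.079, 0.105]), ((359, 215), [0.424, 0.1, 0.061]), ((267, 290), [0.578, 0.27, 0.003]), ((335, 140), [0.526, -0.296, 0.002]), ((276, 140), [0.664, -0.15, 0.074])]
scene [((280, 150), [0.568, -0.083, 0.183]), ((316, 146), [0.531, 0.009, 0.197]), ((295, 193), [0.6, -0.02, 0.082]), ((356, 170), [0.445, 0.087, 0.108]), ((400, 238), [0.573, 0.273, 0.006]), ((240, 190), [0.527, -0.267, 0.005]), ((346, 187), [0.378, 0.023, 0.012])]
```

View pics/crop1.png

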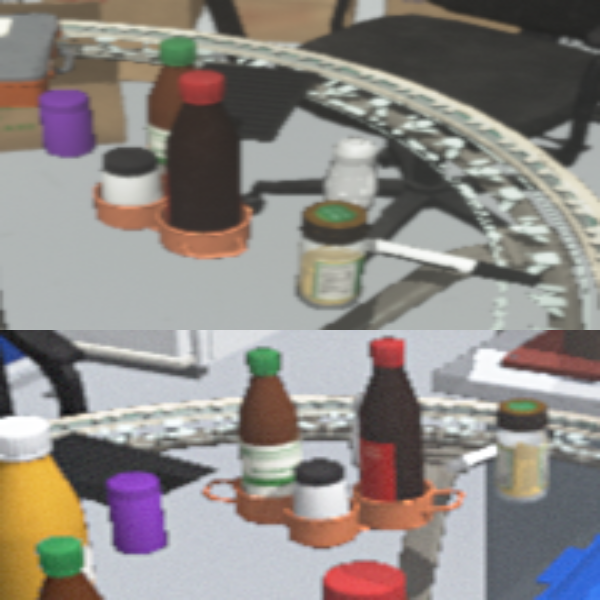

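The crop confirms the objects: black-lidded white jar in the back cup, soy front left and vinegar front right of the carrier, and the shaker whitish behind the spice jar. Next I fit circles to the tops and bodies with both cameras.

```bash
cat > fit.py <<'E'
from h import *
from scipy.optimize import least_squares
def fit(P,c0,r,z0,z1,m):
    d=np.hypot(P[:,0]-c0[0],P[:,1]-c0[1]); Q=P[(d<m)&(P[:,2]>z0)&(P[:,2]<z1)]
    if len(Q)<8: return None
    f=lambda c: np.hypot(Q[:,0]-c[0],Q[:,1]-c[1])-r
    s=least_squares(f,c0,loss='soft_l1',f_scale=.002)
    return np.round(s.x,4),len(Q),round(float(np.sqrt(np.median(s.fun**2)))*1e3,2)
E
python3 - <<'E'
from fit import *
C={n:np.load(n+'0.npz')['W'].reshape(-1,3) for n in('side','scene')}
C={k:v[np.isfinite(v[:,0])] for k,v in C.items()}
C['both']=np.vstack(list(C.values()))
for n,c,r,z0,z1 in [('soycap',(.523,0.0),.015,.17,.192),('soybody',(.523,0.0),.027,.045,.10),('vincap',(.562,-.093),.014,.168,.182),('vinbody',(.562,-.093),.026,.045,.1),('jarlid',(.585,-.03),.021,.071,.078),('jarbody',(.585,-.03),.023,.045,.066),('shaker',(.42,-.07),.022,.01,.03),('shaktop',(.42,-.07),.017,.076,.084),('spice',(.427,.08),.022,.01,.09),('backcup',(.585,-.03),.030,.01,.035)]:
    for k,P in C.items(): print(n,k,fit(P,c,r,z0,z1,r+.015))
    Q=C['both'];q=Q[(np.hypot(Q[:,0]-c[0],Q[:,1]-c[1])<r+.01)];print('   zmax',np.percentile(q[:,2],99.5).round(4))
    
# mat, tray by colour
a=np.load('scene0.npz');p=a['p'].astype(int);W=a['W']
blue=(p[...,2]>p[...,0]+60)&(W[...,2]<.03)&(abs(W[...,0]-.57)<.15)&(abs(W[...,1]-.27)<.15)
dark=(p.sum(-1)<110)&(abs(W[...,2])<.012)&(abs(W[...,0]-.53)<.2)&(W[...,1]<-.13)&(W[...,1]>-.5)
for m in(blue,dark): print(m.sum(),[np.round(x,3) if not np.isscalar(x) else x for x in cv2.minAreaRect(W[m][:,:2].astype(np.float32))])
a=np.load('side0.npz');p=a['p'].astype(int);W=a['W']
dark=(p.sum(-1)<110)&(abs(W[...,2])<.012)&(abs(W[...,0]-.53)<.2)&(W[...,1]<-.13)&(W[...,1]>-.5)
blue=(p[...,2]>p[...,0]+60)&(W[...,2]<.03)&(abs(W[...,0]-.57)<.15)&(abs(W[...,1]-.27)<.15)
for m in(blue,dark): print(m.sum(),[np.round(x,3) if not np.isscalar(x) else x for x in cv2.minAreaRect(W[m][:,:2].astype(np.float32))])
E
```

```text
soycap side (array([0.525 , 0.0026]), 120, 0.72)
soycap scene (array([0.5214, 0.005 ]), 77, 1.49)
soycap both (array([0.524 , 0.0029]), 197, 1.12)
   zmax 0.2015
soybody side (array([0.5246, 0.004 ]), 468, 0.63)
soybody scene (array([0.5228, 0.0053]), 351, 1.25)
soybody both (array([0.5239, 0.0042]), 819, 0.94)
   zmax 0.2005
vincap side (array([ 0.5596, -0.0947]), 65, 0.81)
vincap scene (array([ 0.5565, -0.0932]), 50, 0.82)
vincap both (array([ 0.5582, -0.0943]), 115, 1.2)
   zmax 0.1866
vinbody side (array([ 0.5593, -0.0938]), 110, 0.55)
vinbody scene (array([ 0.5576, -0.0929]), 317, 1.25)
vinbody both (array([ 0.5578, -0.0929]), 427, 1.08)
   zmax 0.1863
jarlid side (array([ 0.5865, -0.0301]), 46, 1.06)
jarlid scene (array([ 0.5845, -0.0287]), 35, 1.37)
jarlid both (array([ 0.5858, -0.0298]), 81, 1.11)
   zmax 0.0841
jarbody side (array([ 0.5866, -0.0305]), 138, 0.78)
jarbody scene (array([ 0.5833, -0.0286]), 117, 1.15)
jarbody both (array([ 0.5851, -0.0302]), 255, 1.21)
   zmax 0.084
shaker side (array([ 0.422 , -0.0751]), 69, 0.74)
shaker scene (array([ 0.4208, -0.0694]), 12, 0.86)
shaker both (array([ 0.4212, -0.075 ]), 81, 0.88)
   zmax 0.0887
shaktop side (array([ 0.4225, -0.076 ]), 52, 1.34)
shaktop scene (array([ 0.4228, -0.0686]), 8, 1.28)
shaktop both (array([ 0.4217, -0.0756]), 60, 1.45)
   zmax 0.0888
spice side (array([0.4251, 0.0777]), 594, 0.6)
spice scene (array([0.4236, 0.0793]), 395, 1.37)
spice both (array([0.4246, 0.078 ]), 989, 0.95)
   zmax 0.1076
backcup side (array([ 0.586 , -0.0301]), 238, 1.22)
backcup scene (array([ 0.5835, -0.0283]), 263, 2.37)
backcup both (array([ 0.5846, -0.0296]), 501, 1.9)
   zmax 0.0843
2317 [array([0.574, 0.273]), array([0.144, 0.188]), 1.1706315279006958]
3 [array([ 0.548, -0.22 ]), array([0.031, 0.   ]), 52.12009811401367]
6015 [array([0.574, 0.271]), array([0.137, 0.189]), 2.3866724967956543]
0 [array([0., 0.]), array([0., 0.]), 0.0]
```

Run:
```python
from fit import *
for n in('side','scene'):
    a=np.load(n+'0.npz');p=a['p'].astype(int);W=a['W']
    q=(335,140) if n=='side' else (240,190)
    print(n,p[q[1],q[0]])
    ok=(abs(W[...,2])<.015)&(W[...,1]<-.13)&(W[...,1]>-.45)&(abs(W[...,0]-.5)<.22)
    m=(ok&(p.sum(-1)<150)).astype(np.uint8)
    l,lab,st,ce=cv2.connectedComponentsWithStats(cv2.morphologyEx(m,cv2.MORPH_CLOSE,np.ones((3,3))))
    i=1+st[1:,4].argmax();k=(lab==i)&ok
    r=cv2.minAreaRect(W[k][:,:2].astype(np.float32));print(k.sum(),r,cv2.boxPoints(r).round(3).tolist(),np.median(W[k][:,2]))
P=np.vstack([np.load(n+'0.npz')['W'].reshape(-1,3) for n in('side','scene')]);P=P[np.isfinite(P[:,0])]
# shaker profile using centre
c=np.array([.4218,-.075])
for z in range(5,95,8):
    Q=P[(abs(P[:,2]-z/1e3)<.004)&(np.hypot(*(P[:,:2]-c).T)<.035)]
    print(z,len(Q),np.round(np.median(np.hypot(*(Q[:,:2]-c).T))*1e3,1) if len(Q) else '')
# tall-obstacle clusters
Q=P[(P[:,2]>.06)&(P[:,2]<.5)&(P[:,0]>.3)&(P[:,0]<1)&(abs(P[:,1])<.5)]
g={}
for x in Q: g.setdefault((round(x[0]/.05)*5,round(x[1]/.05)*5),[]).append(x[2])
print({k:round(max(v),2) for k,v in sorted(g.items()) if len(v)>15})
```

```text
side [55 54 53]
23 ((0.5361025333404541, -0.2403755784034729), (0.010324815288186073, 0.05449315905570984), 19.57179832458496) [[0.5220000147819519, -0.2160000056028366], [0.5400000214576721, -0.2680000066757202], [0.550000011920929, -0.2639999985694885], [0.5320000052452087, -0.21299999952316284]] 0.002029946911699652
scene [53 54 58]
137 ((0.553780734539032, -0.3113706111907959), (0.17439986765384674, 0.04675539210438728), 37.5844841003418) [[0.4699999988079071, -0.34599998593330383], [0.49900001287460327, -0.382999986410141], [0.6370000243186951, -0.2770000100135803], [0.609000027179718, -0.23999999463558197]] 0.005313522525324946
5 4 19.9
13 14 20.5
21 36 21.4
29 55 22.1
37 63 20.9
45 58 19.7
53 52 18.3
61 45 17.1
69 42 17.5
77 53 16.6
85 82 11.2
93 3 7.3
{(40, -5): np.float64(0.09), (40, 5): np.float64(0.11), (40, 10): np.float64(0.11), (45, -10): np.float64(0.09), (45, -5): np.float64(0.09), (45, 5): np.float64(0.11), (45, 10): np.float64(0.11), (50, 0): np.float64(0.2), (50, 5): np.float64(0.15), (55, -10): np.float64(0.19), (55, -5): np.float64(0.15), (55, 0): np.float64(0.2), (55, 5): np.float64(0.15), (60, -10): np.float64(0.15), (60, -5): np.float64(0.14), (60, 0): np.float64(0.09), (65, -15): np.float64(0.08), (70, -15): np.float64(0.08), (75, 10): np.float64(0.1), (75, 15): np.float64(0.1), (80, 10): np.float64(0.1), (80, 15): np.float64(0.11), (85, -10): np.float64(0.2), (85, -5): np.float64(0.25), (90, -10): np.float64(0.25), (90, -5): np.float64(0.25), (95, -5): np.float64(0.16), (95, 0): np.float64(0.2), (95, 5): np.float64(0.21), (95, 25): np.float64(0.1), (95, 30): np.float64(0.1), (100, -5): np.float64(0.11), (100, 0): np.float64(0.21), (100, 5): np.float64(0.21), (100, 25): np.float64(0.1), (100, 30): np.float64(0.1)}
```

Run:
```python
from fit import *
for n in('side','scene'):
    a=np.load(n+'0.npz');p=a['p'].astype(int);W=a['W']
    ok=(abs(W[...,2])<.015)&(W[...,1]<-.13)&(W[...,1]>-.45)&(abs(W[...,0]-.5)<.22)
    for T in(180,220):
        m=(ok&(p.sum(-1)<T)).astype(np.uint8)
        m=cv2.morphologyEx(m,cv2.MORPH_OPEN,np.ones((3,3)))
        l,lab,st,ce=cv2.connectedComponentsWithStats(m)
        i=1+st[1:,4].argmax();k=lab==i
        r=cv2.minAreaRect(W[k][:,:2].astype(np.float32));print(n,T,k.sum(),np.round(r[0],3),np.round(r[1],3),r[2],st[i],W[k][:,:2].mean(0))
```

```text
side 180 640 [ 0.513 -0.302] [0.088 0.189] 8.809476852416992 [325 125  29  32 640] [ 0.52065492 -0.30315737]
side 220 725 [ 0.535 -0.297] [0.193 0.112] 86.74310302734375 [320 124  35  35 725] [ 0.52140509 -0.30454473]
scene 180 322 [ 0.54  -0.298] [0.174 0.074] 45.1495475769043 [216 179  25  24 322] [ 0.54035877 -0.30845913]
scene 220 554 [ 0.542 -0.294] [0.186 0.117] 78.07127380371094 [216 179  45  25 554] [ 0.53439981 -0.28597077]
```

>>> {"op": "step_arm", "data": {
  "rows": [
    {"offset":[0,0,0.04],"hand":0.06},
    {"offset":[0,0,0.04],"hand":0.06},
    {"offset":[0,0,0.04],"hand":0.06},
    {"offset":[0.025,0.03,0.01],"hand":0.06},
    {"offset":[0.025,0.03,0.01],"hand":0.06},
    {"offset":[0.025,0.03,0.01],"hand":0.06},
    {"offset":[0.025,0.03,0.01],"hand":0.06},
    {"offset":[0.025,0.03,0],"hand":0.06},
    {"offset":[0.025,0.03,0],"hand":0.06},
    {"offset":[0.025,0.03,0],"hand":0.06},
    {"offset":[0.025,0.03,0],"hand":0.06},
    {"offset":[0.025,0.03,0],"hand":0.06},
    {"offset":[0.025,0.03,0],"hand":0.06},
    {"offset":[0,0,0],"hand":0.06},
    {"offset":[0,0,0],"hand":0.06}
  ]
}}

```text
validation failed for argument at $.ro...
```

Run:
```python
from fit import *
s=read_state();print(s['time_s'],s['eef_pos'],s['orientation'],s['qpos'].round(2))
p,W,c=cam('wrist');save('w1.png',p);np.savez('w1.npz',p=p,W=W)
pp=p.astype(int);ok=(abs(W[...,2])<.02)&(W[...,1]<-.13)&(abs(W[...,0]-.53)<.17)
m=(ok&(pp.sum(-1)<220)).astype(np.uint8);m=cv2.morphologyEx(m,cv2.MORPH_OPEN,np.ones((3,3)))
l,lab,st,ce=cv2.connectedComponentsWithStats(m);i=1+st[1:,4].argmax();k=lab==i
print(st[i],cv2.minAreaRect(W[k][:,:2].astype(np.float32)),np.median(W[k][:,2]))
```

```text
0.1 [ 0.22284716 -0.58331538  0.22154317] [-3.13983069e+00 -2.17499270e-04  3.64833014e-01] [-1.33  0.22  1.53 -0.    1.39 -0.13]Traceback (most recent call last):
  File "<stdin>", line 6, in <module>
ValueError: attempt to get argmax of an empty sequence
```

View pics/w1.png

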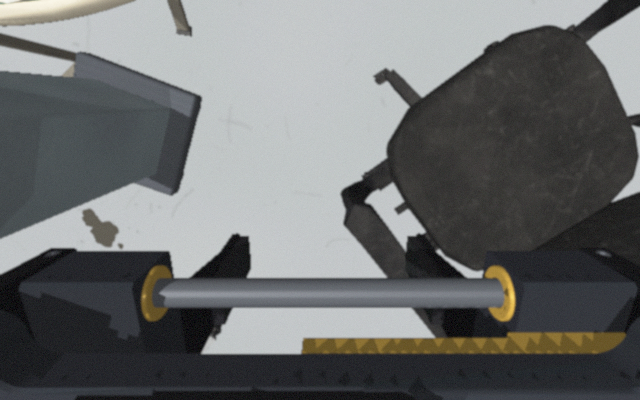

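The move was refused, probably because "rotation" is required. The wrist picture shows only the floor and chair, with the gripper at rows 240–400. I'll resend with the full fields.

>>> {"op": "step_arm", "data": {
  "rows": [
    {"offset":[0,0,0.04],"rotation":[0,0,0],"hand":0.06},
    {"offset":[0,0,0.04],"rotation":[0,0,0],"hand":0.06},
    {"offset":[0,0,0.04],"rotation":[0,0,0],"hand":0.06},
    {"offset":[0.025,0.03,0.01],"rotation":[0,0,0],"hand":0.06},
    {"offset":[0.025,0.03,0.01],"rotation":[0,0,0],"hand":0.06},
    {"offset":[0.025,0.03,0.01],"rotation":[0,0,0],"hand":0.06},
    {"offset":[0.025,0.03,0],"rotation":[0,0,0],"hand":0.06},
    {"offset":[0.025,0.03,0],"rotation":[0,0,0],"hand":0.06},
    {"offset":[0.025,0.03,0],"rotation":[0,0,0],"hand":0.06},
    {"offset":[0.025,0.03,0],"rotation":[0,0,0],"hand":0.06},
    {"offset":[0.025,0.03,0],"rotation":[0,0,0],"hand":0.06},
    {"offset":[0.025,0.03,0],"rotation":[0,0,0],"hand":0.06},
    {"offset":[0,0,0],"rotation":[0,0,0],"hand":0.06}
  ]
}}

```text
time_s: 1.78
eef_pos: [0.4492, -0.3118, 0.3723]
orientation: [-3.141, -0.0, 0.369]
force: [-0.9, 0.4, -1.3]
width: 0.686
grip_force: 0.0
```

```bash
cat > mat.py <<'E'
from fit import *
s=read_state();print(s['time_s'],s['eef_pos'],s['orientation'],s['qpos'].round(2))
p,W,c=cam('wrist');save('w2.png',p);np.savez('w2.npz',p=p,W=W)
pp=p.astype(int);ok=(abs(W[...,2])<.02)&(W[...,1]<-.13)&(abs(W[...,0]-.53)<.17)
m=(ok&(pp.sum(-1)<220)).astype(np.uint8);m=cv2.morphologyEx(m,cv2.MORPH_OPEN,np.ones((3,3)))
l,lab,st,ce=cv2.connectedComponentsWithStats(m);i=1+st[1:,4].argmax();k=lab==i
print(st[i],cv2.minAreaRect(W[k][:,:2].astype(np.float32)),np.median(W[k][:,2]))
E
python3 mat.py
```

```text
1.775 [ 0.44919444 -0.31184981  0.37233931] [-3.14093836e+00 -3.01522818e-04  3.68507279e-01] [-0.75 -0.02  1.51  0.    1.65  0.45]
[ 274   26  136  127 9129] ((0.5439665913581848, -0.3015306890010834), (0.19473734498023987, 0.11678941547870636), 82.41272735595703) 0.004035649958004824
```

View pics/w2.png

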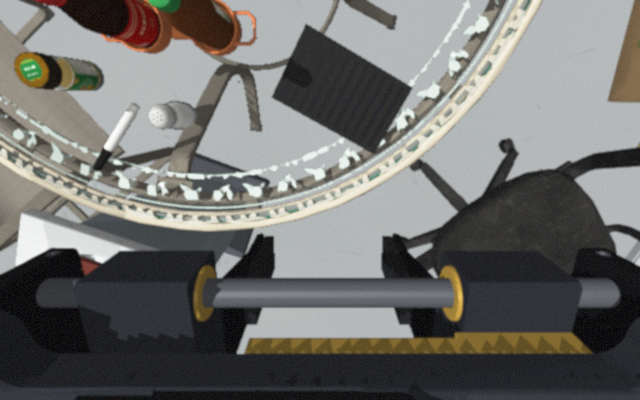

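The mat is at (275–410, 26–150) in the wrist view: centre (0.544,-0.302), size 195×117 mm, z 4 mm, and clear. Next is soy.

>>> {"op": "step_arm", "data": {
  "rows": [
    {"offset":[0.006,0.026,-0.008],"rotation":[0,0,0],"hand":0.06},
    {"offset":[0.006,0.026,-0.008],"rotation":[0,0,0],"hand":0.06},
    {"offset":[0.006,0.026,-0.008],"rotation":[0,0,0],"hand":0.06},
    {"offset":[0.006,0.026,-0.008],"rotation":[0,0,0],"hand":0.06},
    {"offset":[0.006,0.026,-0.008],"rotation":[0,0,0],"hand":0.06},
    {"offset":[0.006,0.026,-0.008],"rotation":[0,0,0],"hand":0.06},
    {"offset":[0.006,0.026,-0.008],"rotation":[0,0,0],"hand":0.06},
    {"offset":[0.006,0.026,-0.008],"rotation":[0,0,0],"hand":0.06},
    {"offset":[0.006,0.026,-0.008],"rotation":[0,0,0],"hand":0.06},
    {"offset":[0.006,0.026,-0.008],"rotation":[0,0,0],"hand":0.06},
    {"offset":[0.006,0.026,-0.008],"rotation":[0,0,0],"hand":0.06},
    {"offset":[0.009,0.03,-0.008],"rotation":[0,0,0],"hand":0.06},
    {"offset":[0,0,0],"rotation":[0,0,0],"hand":0.06},
    {"offset":[0,0,0],"rotation":[0,0,0],"hand":0.06}
  ]
}}

```text
time_s: 3.58
eef_pos: [0.5229, 0.0009, 0.2766]
orientation: [3.141, 0.001, 0.364]
force: [0.5, -0.3, -0.1]
width: 0.69
grip_force: 0.0
```

>>> {"op": "step_arm", "data": {
  "grip_force": 30,
  "rows": [
    {"offset":[0.001,0.003,-0.02],"rotation":[0,0,0],"hand":0.06},
    {"offset":[0,0,-0.02],"rotation":[0,0,0],"hand":0.06},
    {"offset":[0,0,-0.02],"rotation":[0,0,0],"hand":0.06},
    {"offset":[0,0,-0.02],"rotation":[0,0,0],"hand":0.06},
    {"offset":[0,0,-0.02],"rotation":[0,0,0],"hand":0.06},
    {"offset":[0,0,-0.012],"rotation":[0,0,0],"hand":0.06},
    {"offset":[0,0,0],"rotation":[0,0,0],"hand":0.06},
    {"offset":[0,0,0],"rotation":[0,0,0],"hand":0.0},
    {"offset":[0,0,0],"rotation":[0,0,0],"hand":0.0},
    {"offset":[0,0,0],"rotation":[0,0,0],"hand":0.0},
    {"offset":[0,0,0],"rotation":[0,0,0],"hand":0.0},
    {"offset":[0,0,0],"rotation":[0,0,0],"hand":0.0},
    {"offset":[0,0,0],"rotation":[0,0,0],"hand":0.0}
  ]
}}

```text
time_s: 5.2
eef_pos: [0.5244, 0.0049, 0.165]
orientation: [3.141, -0.001, 0.365]
force: [0.1, -0.4, 2.7]
width: 0.371
grip_force: 29.5
```

>>> {"op": "step_arm", "data": {
  "rows": [
    {"offset":[0,0,0.005],"rotation":[0,0,0],"hand":0.0},
    {"offset":[0,0,0.015],"rotation":[0,0,0],"hand":0.0},
    {"offset":[0,0,0.02],"rotation":[0,0,0],"hand":0.0},
    {"offset":[0,0,0.025],"rotation":[0,0,0],"hand":0.0},
    {"offset":[0,0,0.025],"rotation":[0,0,0],"hand":0.0},
    {"offset":[0,0,0.025],"rotation":[0,0,0],"hand":0.0},
    {"offset":[0,0,0.025],"rotation":[0,0,0],"hand":0.0},
    {"offset":[0,0,0.025],"rotation":[0,0,0],"hand":0.0},
    {"offset":[0,0,0.025],"rotation":[0,0,0],"hand":0.0},
    {"offset":[0,0,0.015],"rotation":[0,0,0],"hand":0.0},
    {"offset":[0,0,0],"rotation":[0,0,0],"hand":0.0}
  ]
}}

```text
time_s: 6.58
eef_pos: [0.5244, 0.0052, 0.3709]
orientation: [3.141, -0.002, 0.365]
force: [0.8, -0.3, -3.5]
width: 0.373
grip_force: 28.8
```

>>> {"op": "step_arm", "data": {
  "rows": [
    {"offset":[0.001,-0.01,0],"rotation":[0,0,0],"hand":0.0},
    {"offset":[0.001,-0.02,0],"rotation":[0,0,0],"hand":0.0},
    {"offset":[0.001,-0.025,0],"rotation":[0,0,0],"hand":0.0},
    {"offset":[0.001,-0.025,0],"rotation":[0,0,0],"hand":0.0},
    {"offset":[0.001,-0.025,0],"rotation":[0,0,0],"hand":0.0},
    {"offset":[0.001,-0.025,0],"rotation":[0,0,0],"hand":0.0},
    {"offset":[0.001,-0.025,0],"rotation":[0,0,0],"hand":0.0},
    {"offset":[0.001,-0.025,0],"rotation":[0,0,0],"hand":0.0},
    {"offset":[0.001,-0.025,0],"rotation":[0,0,0],"hand":0.0},
    {"offset":[0.001,-0.025,0],"rotation":[0,0,0],"hand":0.0},
    {"offset":[0.001,-0.025,0],"rotation":[0,0,0],"hand":0.0},
    {"offset":[0.001,-0.025,0],"rotation":[0,0,0],"hand":0.0},
    {"offset":[0.001,-0.025,0],"rotation":[0,0,0],"hand":0.0},
    {"offset":[0.001,-0.025,0],"rotation":[0,0,0],"hand":0.0},
    {"offset":[0,-0.015,0],"rotation":[0,0,0],"hand":0.0},
    {"offset":[0,-0.006,0],"rotation":[0,0,0],"hand":0.0},
    {"offset":[0,0,0],"rotation":[0,0,0],"hand":0.0},
    {"offset":[0,0,0],"rotation":[0,0,0],"hand":0.0}
  ]
}}

```text
time_s: 8.82
eef_pos: [0.5382, -0.3451, 0.3697]
orientation: [-3.141, -0.0, 0.366]
force: [0.4, 0.3, -3.5]
width: 0.376
grip_force: 28.8
```

>>> {"op": "step_arm", "data": {
  "rows": [
    {"offset":[0,0,-0.012],"rotation":[0,0,0],"hand":0.0},
    {"offset":[0,0,-0.024],"rotation":[0,0,0],"hand":0.0},
    {"offset":[0,0,-0.024],"rotation":[0,0,0],"hand":0.0},
    {"offset":[0,0,-0.024],"rotation":[0,0,0],"hand":0.0},
    {"offset":[0,0,-0.024],"rotation":[0,0,0],"hand":0.0},
    {"offset":[0,0,-0.024],"rotation":[0,0,0],"hand":0.0},
    {"offset":[0,0,-0.024],"rotation":[0,0,0],"hand":0.0},
    {"offset":[0,0,-0.02],"rotation":[0,0,0],"hand":0.0},
    {"offset":[0,0,-0.015],"rotation":[0,0,0],"hand":0.0},
    {"offset":[0,0,-0.008],"rotation":[0,0,0],"hand":0.0},
    {"offset":[0,0,-0.004],"rotation":[0,0,0],"hand":0.0},
    {"offset":[0,0,-0.002],"rotation":[0,0,0],"hand":0.0},
    {"offset":[0,0,0],"rotation":[0,0,0],"hand":0.0}
  ]
}}

```text
time_s: 10.45
eef_pos: [0.5382, -0.3461, 0.1651]
orientation: [3.141, -0.0, 0.365]
force: [-0.5, 0.0, -3.3]
width: 0.372
grip_force: 28.8
```

Still in the air, so it needs a little lower.

>>> {"op": "step_arm", "data": {
  "rows": [
    {"offset":[0,0,-0.001],"rotation":[0,0,0],"hand":0.0},
    {"offset":[0,0,-0.001],"rotation":[0,0,0],"hand":0.0},
    {"offset":[0,0,0],"rotation":[0,0,0],"hand":0.0}
  ]
}}

```text
time_s: 10.82
eef_pos: [0.5382, -0.346, 0.163]
orientation: [3.141, -0.001, 0.365]
force: [0.3, 0.6, -1.9]
width: 0.375
grip_force: 29.0
```

>>> {"op": "step_arm", "data": {
  "rows": [
    {"offset":[0,0,-0.001],"rotation":[0,0,0],"hand":0.0},
    {"offset":[0,0,0],"rotation":[0,0,0],"hand":0.06},
    {"offset":[0,0,0],"rotation":[0,0,0],"hand":0.06},
    {"offset":[0,0,0],"rotation":[0,0,0],"hand":0.06},
    {"offset":[0,0,0.02],"rotation":[0,0,0],"hand":0.06},
    {"offset":[0,0,0.025],"rotation":[0,0,0],"hand":0.06},
    {"offset":[0,0,0.025],"rotation":[0,0,0],"hand":0.06},
    {"offset":[0,0.02,0],"rotation":[0,0,0],"hand":0.06},
    {"offset":[0.003,0.03,0],"rotation":[0,0,0],"hand":0.06},
    {"offset":[0.003,0.03,0],"rotation":[0,0,0],"hand":0.06},
    {"offset":[0.003,0.03,0],"rotation":[0,0,0],"hand":0.06},
    {"offset":[0.003,0.03,0],"rotation":[0,0,0],"hand":0.06},
    {"offset":[0.003,0.03,0],"rotation":[0,0,0],"hand":0.06},
    {"offset":[0.003,0.03,0],"rotation":[0,0,0],"hand":0.06},
    {"offset":[0.002,0.03,0],"rotation":[0,0,0],"hand":0.06},
    {"offset":[0,0.022,0],"rotation":[0,0,0],"hand":0.06},
    {"offset":[0,0,0],"rotation":[0,0,0],"hand":0.06},
    {"offset":[0,0,0],"rotation":[0,0,0],"hand":0.06}
  ]
}}

```text
time_s: 13.08
eef_pos: [0.5578, -0.0941, 0.2314]
orientation: [3.141, 0.0, 0.365]
force: [0.1, -0.2, -0.4]
width: 0.688
grip_force: 0.0
```

Run:
```python
from fit import *
p,W,c=cam('side');save('s2.png',p[80:280,220:460],2.5)
P=W.reshape(-1,3);P=P[np.isfinite(P[:,0])]
print(fit(P,(.538,-.346),.015,.175,.195,.03),fit(P,(.538,-.346),.027,.02,.1,.04),fit(P,(.559,-.094),.014,.168,.182,.03),fit(P,(.559,-.094),.026,.045,.1,.04))
```

```text
(array([ 0.5387, -0.3477]), 33, 0.76) (array([ 0.5388, -0.3458]), 431, 1.05) (array([ 0.5596, -0.095 ]), 69, 0.72) (array([ 0.5595, -0.0939]), 383, 0.69)
```

>>> {"op": "step_arm", "data": {
  "rows": [
    {"offset":[0.001,0,-0.02],"rotation":[0,0,0],"hand":0.06},
    {"offset":[0,0,-0.02],"rotation":[0,0,0],"hand":0.06},
    {"offset":[0,0,-0.02],"rotation":[0,0,0],"hand":0.06},
    {"offset":[0,0,-0.016],"rotation":[0,0,0],"hand":0.06},
    {"offset":[0,0,0],"rotation":[0,0,0],"hand":0.06},
    {"offset":[0,0,0],"rotation":[0,0,0],"hand":0.0},
    {"offset":[0,0,0],"rotation":[0,0,0],"hand":0.0},
    {"offset":[0,0,0],"rotation":[0,0,0],"hand":0.0},
    {"offset":[0,0,0],"rotation":[0,0,0],"hand":0.0},
    {"offset":[0,0,0],"rotation":[0,0,0],"hand":0.0},
    {"offset":[0,0,0],"rotation":[0,0,0],"hand":0.0}
  ]
}}

```text
time_s: 14.5
eef_pos: [0.5593, -0.094, 0.156]
orientation: [3.141, -0.001, 0.365]
force: [0.0, 0.5, 1.7]
width: 0.325
grip_force: 29.3
```

>>> {"op": "step_arm", "data": {
  "rows": [
    {"offset":[0,0,0.005],"rotation":[0,0,0],"hand":0.0},
    {"offset":[0,0,0.015],"rotation":[0,0,0],"hand":0.0},
    {"offset":[0,0,0.02],"rotation":[0,0,0],"hand":0.0},
    {"offset":[0,0,0.02],"rotation":[0,0,0],"hand":0.0},
    {"offset":[0,0,0.01],"rotation":[0,0,0],"hand":0.0},
    {"offset":[0,0,0],"rotation":[0,0,0],"hand":0.0},
    {"offset":[-0.001,-0.013,0],"rotation":[0,0,0],"hand":0.0},
    {"offset":[-0.001,-0.02,0],"rotation":[0,0,0],"hand":0.0},
    {"offset":[-0.001,-0.025,0],"rotation":[0,0,0],"hand":0.0},
    {"offset":[-0.001,-0.025,0],"rotation":[0,0,0],"hand":0.0},
    {"offset":[-0.001,-0.025,0],"rotation":[0,0,0],"hand":0.0},
    {"offset":[-0.002,-0.025,0],"rotation":[0,0,0],"hand":0.0},
    {"offset":[-0.002,-0.02,0],"rotation":[0,0,0],"hand":0.0},
    {"offset":[0,-0.01,0],"rotation":[0,0,0],"hand":0.0},
    {"offset":[0,0,0],"rotation":[0,0,0],"hand":0.0},
    {"offset":[0,0,0],"rotation":[0,0,0],"hand":0.0}
  ]
}}

```text
time_s: 16.5
eef_pos: [0.55, -0.2562, 0.2254]
orientation: [-3.141, -0.0, 0.365]
force: [0.0, 0.1, -2.8]
width: 0.326
grip_force: 28.7
```

>>> {"op": "step_arm", "data": {
  "rows": [
    {"offset":[0,0,-0.012],"rotation":[0,0,0],"hand":0.0},
    {"offset":[0,0,-0.02],"rotation":[0,0,0],"hand":0.0},
    {"offset":[0,0,-0.02],"rotation":[0,0,0],"hand":0.0},
    {"offset":[0,0,-0.01],"rotation":[0,0,0],"hand":0.0},
    {"offset":[0,0,-0.006],"rotation":[0,0,0],"hand":0.0},
    {"offset":[0,0,-0.002],"rotation":[0,0,0],"hand":0.0},
    {"offset":[0,0,-0.001],"rotation":[0,0,0],"hand":0.0},
    {"offset":[0,0,-0.001],"rotation":[0,0,0],"hand":0.0},
    {"offset":[0,0,0],"rotation":[0,0,0],"hand":0.0}
  ]
}}

```text
time_s: 17.62
eef_pos: [0.5502, -0.257, 0.154]
orientation: [3.141, -0.001, 0.365]
force: [1.1, -0.1, -2.6]
width: 0.325
grip_force: 28.8
```

>>> {"op": "step_arm", "data": {
  "rows": [
    {"offset":[0,0,-0.001],"rotation":[0,0,0],"hand":0.0},
    {"offset":[0,0,-0.0005],"rotation":[0,0,0],"hand":0.0},
    {"offset":[0,0,0],"rotation":[0,0,0],"hand":0.0}
  ]
}}

```text
time_s: 18.0
eef_pos: [0.5509, -0.2573, 0.1539]
orientation: [3.14, -0.002, 0.365]
force: [-1.2, 1.3, 5.9]
width: 0.322
grip_force: 29.8
```

>>> {"op": "step_arm", "data": {
  "rows": [
    {"offset":[0,0,0],"rotation":[0,0,0],"hand":0.06},
    {"offset":[0,0,0],"rotation":[0,0,0],"hand":0.06},
    {"offset":[0,0,0],"rotation":[0,0,0],"hand":0.06},
    {"offset":[0,0,0.02],"rotation":[0,0,0],"hand":0.06},
    {"offset":[0,0,0.02],"rotation":[0,0,0],"hand":0.06},
    {"offset":[0,0,0.02],"rotation":[0,0,0],"hand":0.06},
    {"offset":[0.003,0.02,0],"rotation":[0,0,0],"hand":0.07},
    {"offset":[0.005,0.03,0],"rotation":[0,0,0],"hand":0.07},
    {"offset":[0.005,0.03,0],"rotation":[0,0,0],"hand":0.07},
    {"offset":[0.005,0.03,0],"rotation":[0,0,0],"hand":0.07},
    {"offset":[0.005,0.03,0],"rotation":[0,0,0],"hand":0.07},
    {"offset":[0.005,0.03,0],"rotation":[0,0,0],"hand":0.07},
    {"offset":[0.005,0.03,0],"rotation":[0,0,0],"hand":0.07},
    {"offset":[0.003,0.027,0],"rotation":[0,0,0],"hand":0.07},
    {"offset":[0,0,0],"rotation":[0,0,0],"hand":0.07},
    {"offset":[0,0,0],"rotation":[0,0,0],"hand":0.07}
  ]
}}

```text
time_s: 20.0
eef_pos: [0.5856, -0.0295, 0.2117]
orientation: [-3.142, 0.001, 0.366]
force: [-0.4, -0.9, 1.0]
width: 0.803
grip_force: 0.0
```

Run:
```python
from fit import *
p,W,c=cam('side');save('s3.png',p[80:250,220:460],2.5)
P=W.reshape(-1,3);P=P[np.isfinite(P[:,0])]
print(fit(P,(.538,-.346),.027,.02,.1,.04),fit(P,(.55,-.257),.026,.02,.1,.04),fit(P,(.586,-.03),.021,.071,.078,.03),fit(P,(.586,-.03),.023,.045,.066,.03))
```

```text
(array([ 0.5388, -0.3458]), 194, 1.02) (array([ 0.5504, -0.2568]), 467, 0.82) (array([ 0.5862, -0.0302]), 45, 0.67) (array([ 0.5867, -0.0305]), 139, 0.82)
```

View pics/s3.png

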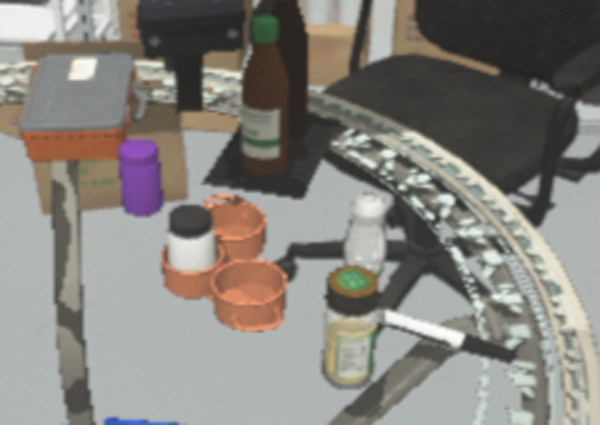

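Both bottles stand on the mat (265,100 in the crop), and the front cups (240,225) and (248,290) are empty. The jar is in the back cup at (190,240). I'll grip the jar.

>>> {"op": "step_arm", "data": {
  "grip_force": 20,
  "rows": [
    {"offset":[0,0,-0.025],"rotation":[0,0,0],"hand":0.07},
    {"offset":[0,0,-0.03],"rotation":[0,0,0],"hand":0.07},
    {"offset":[0,0,-0.03],"rotation":[0,0,0],"hand":0.07},
    {"offset":[0,0,-0.03],"rotation":[0,0,0],"hand":0.07},
    {"offset":[0,0,-0.025],"rotation":[0,0,0],"hand":0.07},
    {"offset":[0,0,-0.015],"rotation":[0,0,0],"hand":0.07},
    {"offset":[0,0,-0.01],"rotation":[0,0,0],"hand":0.07},
    {"offset":[0,0,0],"rotation":[0,0,0],"hand":0.07},
    {"offset":[0,0,0],"rotation":[0,0,0],"hand":0.0},
    {"offset":[0,0,0],"rotation":[0,0,0],"hand":0.0},
    {"offset":[0,0,0],"rotation":[0,0,0],"hand":0.0},
    {"offset":[0,0,0],"rotation":[0,0,0],"hand":0.0},
    {"offset":[0,0,0],"rotation":[0,0,0],"hand":0.0}
  ]
}}

```text
time_s: 21.68
eef_pos: [0.5863, -0.0298, 0.0476]
orientation: [3.141, -0.001, 0.365]
force: [-0.3, 0.5, 3.5]
width: 0.527
grip_force: 20.0
```

>>> {"op": "step_arm", "data": {
  "rows": [
    {"offset":[0,0,0.005],"rotation":[0,0,0],"hand":0.0},
    {"offset":[0,0,0.015],"rotation":[0,0,0],"hand":0.0},
    {"offset":[0,0,0.025],"rotation":[0,0,0],"hand":0.0},
    {"offset":[0,0,0.025],"rotation":[0,0,0],"hand":0.0},
    {"offset":[0,0.01,0.02],"rotation":[0,0,0],"hand":0.0},
    {"offset":[-0.001,0.02,0],"rotation":[0,0,0],"hand":0.0},
    {"offset":[-0.001,0.03,0],"rotation":[0,0,0],"hand":0.0},
    {"offset":[-0.001,0.03,0],"rotation":[0,0,0],"hand":0.0},
    {"offset":[-0.001,0.03,0],"rotation":[0,0,0],"hand":0.0},
    {"offset":[-0.002,0.03,0],"rotation":[0,0,0],"hand":0.0},
    {"offset":[-0.002,0.03,0],"rotation":[0,0,0],"hand":0.0},
    {"offset":[-0.002,0.03,0],"rotation":[0,0,0],"hand":0.0},
    {"offset":[-0.002,0.03,0],"rotation":[0,0,0],"hand":0.0},
    {"offset":[0,0.03,0],"rotation":[0,0,0],"hand":0.0},
    {"offset":[0,0.02,0],"rotation":[0,0,0],"hand":0.0},
    {"offset":[0,0.012,0],"rotation":[0,0,0],"hand":0.0},
    {"offset":[0,0,0],"rotation":[0,0,0],"hand":0.0},
    {"offset":[0,0,0],"rotation":[0,0,0],"hand":0.0}
  ]
}}

```text
time_s: 23.92
eef_pos: [0.574, 0.2714, 0.1369]
orientation: [3.141, 0.0, 0.364]
force: [0.4, 0.5, -1.2]
width: 0.523
grip_force: 20.0
```

>>> {"op": "step_arm", "data": {
  "rows": [
    {"offset":[0,0,-0.015],"rotation":[0,0,0],"hand":0.0},
    {"offset":[0,0,-0.025],"rotation":[0,0,0],"hand":0.0},
    {"offset":[0,0,-0.025],"rotation":[0,0,0],"hand":0.0},
    {"offset":[0,0,-0.015],"rotation":[0,0,0],"hand":0.0},
    {"offset":[0,0,-0.007],"rotation":[0,0,0],"hand":0.0},
    {"offset":[0,0,-0.003],"rotation":[0,0,0],"hand":0.0},
    {"offset":[0,0,-0.001],"rotation":[0,0,0],"hand":0.0},
    {"offset":[0,0,-0.001],"rotation":[0,0,0],"hand":0.0},
    {"offset":[0,0,0],"rotation":[0,0,0],"hand":0.0}
  ]
}}

```text
time_s: 25.05
eef_pos: [0.5744, 0.2723, 0.0457]
orientation: [3.142, -0.001, 0.365]
force: [-0.0, 0.8, -0.3]
width: 0.521
grip_force: 20.0
```

>>> {"op": "step_arm", "data": {
  "rows": [
    {"offset":[0,0,-0.001],"rotation":[0,0,0],"hand":0.0},
    {"offset":[0,0,0],"rotation":[0,0,0],"hand":0.0}
  ]
}}

```text
time_s: 25.3
eef_pos: [0.5746, 0.2725, 0.0456]
orientation: [3.142, -0.002, 0.365]
force: [-1.9, 0.1, 5.5]
width: 0.52
grip_force: 20.0
```

>>> {"op": "step_arm", "data": {
  "rows": [
    {"offset":[0,0,0],"rotation":[0,0,0],"hand":0.07},
    {"offset":[0,0,0],"rotation":[0,0,0],"hand":0.07},
    {"offset":[0,0,0],"rotation":[0,0,0],"hand":0.07},
    {"offset":[0,0,0.02],"rotation":[0,0,0],"hand":0.07},
    {"offset":[0,0,0.03],"rotation":[0,0,0],"hand":0.07},
    {"offset":[0,0,0.035],"rotation":[0,0,0],"hand":0.07},
    {"offset":[0,0,0.035],"rotation":[0,0,0],"hand":0.07},
    {"offset":[0,0,0.03],"rotation":[0,0,0],"hand":0.07},
    {"offset":[-0.01,-0.024,0],"rotation":[0,0,0],"hand":0.07},
    {"offset":[-0.016,-0.036,0],"rotation":[0,0,0],"hand":0.07},
    {"offset":[-0.016,-0.036,0],"rotation":[0,0,0],"hand":0.07},
    {"offset":[-0.016,-0.036,0],"rotation":[0,0,0],"hand":0.07},
    {"offset":[-0.016,-0.036,0],"rotation":[0,0,0],"hand":0.07},
    {"offset":[-0.016,-0.036,0],"rotation":[0,0,0],"hand":0.07},
    {"offset":[-0.016,-0.036,0],"rotation":[0,0,0],"hand":0.07},
    {"offset":[-0.016,-0.036,0],"rotation":[0,0,0],"hand":0.07},
    {"offset":[-0.016,-0.036,0],"rotation":[0,0,0],"hand":0.07},
    {"offset":[-0.0145,-0.036,0],"rotation":[0,0,0],"hand":0.07},
    {"offset":[0,0,0],"rotation":[0,0,0],"hand":0.07},
    {"offset":[0,0,0],"rotation":[0,0,0],"hand":0.07}
  ]
}}

```text
time_s: 27.8
eef_pos: [0.422, -0.0757, 0.1951]
orientation: [3.141, -0.002, 0.364]
force: [0.2, -0.4, 0.1]
width: 0.805
grip_force: 0.0
```

Run:
```python
from fit import *
p,W,c=cam('side');save('s4.png',p[80:350,200:480],2)
P=W.reshape(-1,3);P=P[np.isfinite(P[:,0])]
print(fit(P,(.574,.272),.023,.03,.066,.04),fit(P,(.422,-.075),.022,.02,.033,.03),fit(P,(.422,-.075),.017,.068,.08,.03),fit(P,(.425,.078),.022,.01,.09,.04))
print(read_state()['qpos'].round(2))
```

```text
(array([0.5751, 0.2716]), 366, 0.52) (array([ 0.4221, -0.0748]), 72, 0.71) (array([ 0.4223, -0.0742]), 66, 0.96) (array([0.4251, 0.0779]), 598, 0.62)
[-0.36 -0.25  2.04  0.    1.35  0.84]
```

View pics/s4.png

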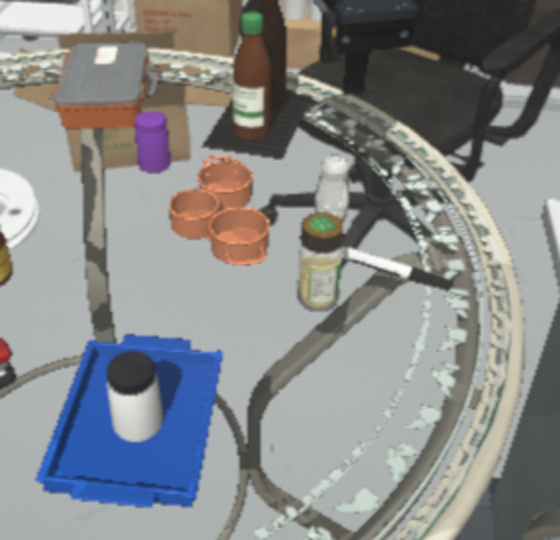

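The jar stands upright in the tray (135,395) and the shaker is at (333,185). I'll grip the shaker and fit the now-empty cups.

>>> {"op": "step_arm", "data": {
  "grip_force": 20,
  "rows": [
    {"offset":[0,0.001,-0.025],"rotation":[0,0,0],"hand":0.07},
    {"offset":[0,0,-0.03],"rotation":[0,0,0],"hand":0.07},
    {"offset":[0,0,-0.03],"rotation":[0,0,0],"hand":0.07},
    {"offset":[0,0,-0.03],"rotation":[0,0,0],"hand":0.07},
    {"offset":[0,0,-0.022],"rotation":[0,0,0],"hand":0.07},
    {"offset":[0,0,-0.015],"rotation":[0,0,0],"hand":0.07},
    {"offset":[0,0,0],"rotation":[0,0,0],"hand":0.07},
    {"offset":[0,0,0],"rotation":[0,0,0],"hand":0.0},
    {"offset":[0,0,0],"rotation":[0,0,0],"hand":0.0},
    {"offset":[0,0,0],"rotation":[0,0,0],"hand":0.0},
    {"offset":[0,0,0],"rotation":[0,0,0],"hand":0.0},
    {"offset":[0,0,0],"rotation":[0,0,0],"hand":0.0},
    {"offset":[0,0,0],"rotation":[0,0,0],"hand":0.0}
  ]
}}

```text
time_s: 29.48
eef_pos: [0.4217, -0.0748, 0.0423]
orientation: [3.142, -0.0, 0.365]
force: [-1.2, 1.0, 3.9]
width: 0.427
grip_force: 20.1
```

Run:
```python
from fit import *
Ps=[]
for n in('side','scene'):
    p,W,c=cam(n);p=p.astype(int)
    m=(p[...,0]>p[...,2]+45)&(p[...,0]>100)&(W[...,2]<.045)&(W[...,2]>.03)&(abs(W[...,0]-.56)<.1)&(abs(W[...,1]+.04)<.12)
    Ps.append(W[m])
L=np.array([[0,0],[-.047,.052],[-.047,-.052]]);Rr=np.array([.029,.0335,.0335])
for Q in Ps+[np.vstack(Ps)]:
    def f(x):
        c,s=np.cos(x[2]),np.sin(x[2]);C=L@np.array([[c,s],[-s,c]])+x[:2]
        d=np.linalg.norm(Q[:,None,:2]-C,axis=2)-Rr
        return d[np.arange(len(d)),abs(d).argmin(1)]
    s=least_squares(f,[.586,-.03,.35],loss='soft_l1',f_scale=.002)
    x=s.x;c,sn=np.cos(x[2]),np.sin(x[2]);print(len(Q),x.round(4),(L@np.array([[c,sn],[-sn,c]])+x[:2]).round(4).tolist(),np.median(abs(s.fun)))
```

```text
397 [ 0.5861 -0.0278  0.3432] [[0.5861, -0.0278], [0.5244, 0.0053], [0.5593, -0.0926]] 0.0007674449349505189
382 [ 0.586  -0.027   0.3422] [[0.586, -0.027], [0.5242, 0.0062], [0.5591, -0.0917]] 0.0014456121456868191
779 [ 0.5861 -0.0275  0.343 ] [[0.5861, -0.0275], [0.5244, 0.0056], [0.5593, -0.0923]] 0.0010642380200139717
```

>>> {"op": "step_arm", "data": {
  "rows": [
    {"offset":[0,0,0.005],"rotation":[0,0,0],"hand":0.0},
    {"offset":[0,0,0.015],"rotation":[0,0,0],"hand":0.0},
    {"offset":[0,0,0.025],"rotation":[0,0,0],"hand":0.0},
    {"offset":[0,0,0.025],"rotation":[0,0,0],"hand":0.0},
    {"offset":[0,0,0.02],"rotation":[0,0,0],"hand":0.0},
    {"offset":[0.01,0.003,0],"rotation":[0,0,0],"hand":0.0},
    {"offset":[0.02,0.006,0],"rotation":[0,0,0],"hand":0.0},
    {"offset":[0.024,0.007,0],"rotation":[0,0,0],"hand":0.0},
    {"offset":[0.024,0.007,0],"rotation":[0,0,0],"hand":0.0},
    {"offset":[0.024,0.007,0],"rotation":[0,0,0],"hand":0.0},
    {"offset":[0.024,0.007,0],"rotation":[0,0,0],"hand":0.0},
    {"offset":[0.022,0.005,0],"rotation":[0,0,0],"hand":0.0},
    {"offset":[0.016,0.004,0],"rotation":[0,0,0],"hand":0.0},
    {"offset":[0,0,0],"rotation":[0,0,0],"hand":0.0},
    {"offset":[0,0,0],"rotation":[0,0,0],"hand":0.0}
  ]
}}

```text
time_s: 31.45
eef_pos: [0.5847, -0.0287, 0.131]
orientation: [-3.141, 0.002, 0.365]
force: [-0.1, 0.6, -1.0]
width: 0.431
grip_force: 19.7
```

Run:
```python
from fit import *
s=read_state();print(s['eef_pos'],s['orientation'])
P=np.vstack([cam(n)[1].reshape(-1,3) for n in('side',)]);P=P[np.isfinite(P[:,0])]
Q=P[np.hypot(P[:,0]-.586,P[:,1]+.028)<.025];Q=Q[Q[:,2]>.06];print(Q[:,2].min())
print(fit(P,(.586,-.028),.0215,.105,.133,.035))
```

```text
[ 0.58466152 -0.02867884  0.13095637] [-3.14065487e+00  1.73637873e-03  3.64906205e-01]
0.08892137843839557
(array([ 0.5847, -0.0289]), 177, 0.75)
```

>>> {"op": "step_arm", "data": {
  "rows": [
    {"offset":[0.001,0.0005,-0.01],"rotation":[0,0,0],"hand":0.0},
    {"offset":[0,0,-0.015],"rotation":[0,0,0],"hand":0.0},
    {"offset":[0,0,-0.015],"rotation":[0,0,0],"hand":0.0},
    {"offset":[0,0,-0.012],"rotation":[0,0,0],"hand":0.0},
    {"offset":[0,0,-0.012],"rotation":[0,0,0],"hand":0.0},
    {"offset":[0,0,-0.008],"rotation":[0,0,0],"hand":0.0},
    {"offset":[0,0,-0.006],"rotation":[0,0,0],"hand":0.0},
    {"offset":[0,0,-0.003],"rotation":[0,0,0],"hand":0.0},
    {"offset":[0,0,-0.001],"rotation":[0,0,0],"hand":0.0},
    {"offset":[0,0,0],"rotation":[0,0,0],"hand":0.0}
  ]
}}

```text
time_s: 32.75
eef_pos: [0.5867, -0.0284, 0.0503]
orientation: [3.141, -0.0, 0.365]
force: [0.5, 0.3, -1.1]
width: 0.429
grip_force: 19.7
```

>>> {"op": "step_arm", "data": {
  "rows": [
    {"offset":[0,0,-0.001],"rotation":[0,0,0],"hand":0.0},
    {"offset":[0,0,-0.001],"rotation":[0,0,0],"hand":0.0},
    {"offset":[0,0,-0.0005],"rotation":[0,0,0],"hand":0.0},
    {"offset":[0,0,0],"rotation":[0,0,0],"hand":0.0}
  ]
}}

```text
time_s: 33.25
eef_pos: [0.5869, -0.0284, 0.0484]
orientation: [3.141, -0.001, 0.365]
force: [-2.5, 0.6, 4.5]
width: 0.43
grip_force: 20.1
```

>>> {"op": "step_arm", "data": {
  "rows": [
    {"offset":[0,0,0],"rotation":[0,0,0],"hand":0.065},
    {"offset":[0,0,0],"rotation":[0,0,0],"hand":0.065},
    {"offset":[0,0,0],"rotation":[0,0,0],"hand":0.065},
    {"offset":[0,0,0.02],"rotation":[0,0,0],"hand":0.065},
    {"offset":[0,0,0.03],"rotation":[0,0,0],"hand":0.06},
    {"offset":[0,0,0.035],"rotation":[0,0,0],"hand":0.06},
    {"offset":[0,0,0.04],"rotation":[0,0,0],"hand":0.06},
    {"offset":[0,0,0.035],"rotation":[0,0,0],"hand":0.06},
    {"offset":[0,0,0.03],"rotation":[0,0,0],"hand":0.06},
    {"offset":[-0.003,-0.02,0],"rotation":[0,0,0],"hand":0.06},
    {"offset":[-0.005,-0.03,0],"rotation":[0,0,0],"hand":0.06},
    {"offset":[-0.005,-0.03,0],"rotation":[0,0,0],"hand":0.06},
    {"offset":[-0.005,-0.03,0],"rotation":[0,0,0],"hand":0.06},
    {"offset":[-0.005,-0.03,0],"rotation":[0,0,0],"hand":0.06},
    {"offset":[-0.005,-0.03,0],"rotation":[0,0,0],"hand":0.06},
    {"offset":[-0.005,-0.03,0],"rotation":[0,0,0],"hand":0.06},
    {"offset":[-0.003,-0.0285,0],"rotation":[0,0,0],"hand":0.06},
    {"offset":[0,0,0],"rotation":[0,0,0],"hand":0.06},
    {"offset":[0,0,0],"rotation":[0,0,0],"hand":0.06}
  ]
}}

```text
time_s: 35.62
eef_pos: [0.5499, -0.2567, 0.2369]
orientation: [-3.14, 0.001, 0.364]
force: [0.0, 1.0, 1.0]
width: 0.688
grip_force: 0.0
```

Run:
```python
from fit import *
p,W,c=cam('side');save('s5.png',p[80:250,220:460],2.5)
P=W.reshape(-1,3);P=P[np.isfinite(P[:,0])]
print(fit(P,(.586,-.028),.0215,.04,.045,.035),fit(P,(.586,-.028),.017,.075,.086,.03),fit(P,(.55,-.257),.026,.02,.1,.04),fit(P,(.55,-.257),.014,.168,.18,.03))
Q=P[np.hypot(P[:,0]-.586,P[:,1]+.028)<.025];print(Q[:,2].max())
```

```text
(array([ 0.5871, -0.0294]), 34, 0.85) (array([ 0.5874, -0.0286]), 62, 0.69) (array([ 0.5504, -0.2568]), 469, 0.86) (array([ 0.5501, -0.2577]), 49, 0.53)
0.09540387075596665
```

View pics/s5.png

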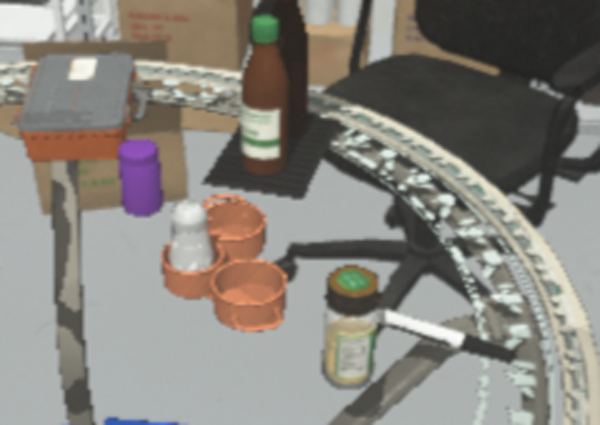

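The shaker is upright in the back cup (190,240), with its top at 95 mm as expected. Now the vinegar goes back.

>>> {"op": "step_arm", "data": {
  "grip_force": 30,
  "rows": [
    {"offset":[0,0,-0.02],"rotation":[0,0,0],"hand":0.06},
    {"offset":[0,0,-0.025],"rotation":[0,0,0],"hand":0.06},
    {"offset":[0,0,-0.023],"rotation":[0,0,0],"hand":0.06},
    {"offset":[0,0,-0.015],"rotation":[0,0,0],"hand":0.06},
    {"offset":[0,0,0],"rotation":[0,0,0],"hand":0.06},
    {"offset":[0,0,0],"rotation":[0,0,0],"hand":0.0},
    {"offset":[0,0,0],"rotation":[0,0,0],"hand":0.0},
    {"offset":[0,0,0],"rotation":[0,0,0],"hand":0.0},
    {"offset":[0,0,0],"rotation":[0,0,0],"hand":0.0},
    {"offset":[0,0,0],"rotation":[0,0,0],"hand":0.0},
    {"offset":[0,0,0],"rotation":[0,0,0],"hand":0.0}
  ]
}}

```text
time_s: 37.05
eef_pos: [0.5507, -0.2569, 0.155]
orientation: [3.141, -0.0, 0.365]
force: [-0.1, 1.3, 2.6]
width: 0.322
grip_force: 29.2
```

>>> {"op": "step_arm", "data": {
  "rows": [
    {"offset":[0,0,0.005],"rotation":[0,0,0],"hand":0.0},
    {"offset":[0,0,0.015],"rotation":[0,0,0],"hand":0.0},
    {"offset":[0,0,0.02],"rotation":[0,0,0],"hand":0.0},
    {"offset":[0,0,0.025],"rotation":[0,0,0],"hand":0.0},
    {"offset":[0,0,0.015],"rotation":[0,0,0],"hand":0.0},
    {"offset":[0,0,0],"rotation":[0,0,0],"hand":0.0},
    {"offset":[0.001,0.013,0],"rotation":[0,0,0],"hand":0.0},
    {"offset":[0.001,0.02,0],"rotation":[0,0,0],"hand":0.0},
    {"offset":[0.001,0.025,0],"rotation":[0,0,0],"hand":0.0},
    {"offset":[0.001,0.025,0],"rotation":[0,0,0],"hand":0.0},
    {"offset":[0.001,0.025,0],"rotation":[0,0,0],"hand":0.0},
    {"offset":[0.002,0.025,0],"rotation":[0,0,0],"hand":0.0},
    {"offset":[0.002,0.02,0],"rotation":[0,0,0],"hand":0.0},
    {"offset":[0,0.011,0],"rotation":[0,0,0],"hand":0.0},
    {"offset":[0,0,0],"rotation":[0,0,0],"hand":0.0},
    {"offset":[0,0,0],"rotation":[0,0,0],"hand":0.0}
  ]
}}

```text
time_s: 39.05
eef_pos: [0.5595, -0.0934, 0.2345]
orientation: [3.141, 0.0, 0.364]
force: [-0.6, -0.6, -3.3]
width: 0.32
grip_force: 28.9
```

Run:
```python
from fit import *
P=cam('side')[1].reshape(-1,3);P=P[np.isfinite(P[:,0])]
print(fit(P,(.559,-.093),.026,.095,.11,.04),fit(P,(.559,-.093),.026,.12,.17,.04))
```

```text
(array([ 0.5589, -0.0941]), 108, 0.63) (array([ 0.5592, -0.0938]), 406, 0.68)
```

>>> {"op": "step_arm", "data": {
  "rows": [
    {"offset":[0,0.001,-0.012],"rotation":[0,0,0],"hand":0.0},
    {"offset":[0,0,-0.015],"rotation":[0,0,0],"hand":0.0},
    {"offset":[0,0,-0.015],"rotation":[0,0,0],"hand":0.0},
    {"offset":[0,0,-0.012],"rotation":[0,0,0],"hand":0.0},
    {"offset":[0,0,-0.01],"rotation":[0,0,0],"hand":0.0},
    {"offset":[0,0,-0.008],"rotation":[0,0,0],"hand":0.0},
    {"offset":[0,0,-0.004],"rotation":[0,0,0],"hand":0.0},
    {"offset":[0,0,-0.001],"rotation":[0,0,0],"hand":0.0},
    {"offset":[0,0,-0.001],"rotation":[0,0,0],"hand":0.0},
    {"offset":[0,0,0],"rotation":[0,0,0],"hand":0.0}
  ]
}}

```text
time_s: 40.35
eef_pos: [0.5598, -0.092, 0.157]
orientation: [3.141, -0.001, 0.365]
force: [-0.2, -0.5, -1.9]
width: 0.321
grip_force: 28.9
```

>>> {"op": "step_arm", "data": {
  "rows": [
    {"offset":[0,0,-0.001],"rotation":[0,0,0],"hand":0.0},
    {"offset":[0,0,0],"rotation":[0,0,0],"hand":0.0},
    {"offset":[0,0,0],"rotation":[0,0,0],"hand":0.06},
    {"offset":[0,0,0],"rotation":[0,0,0],"hand":0.06},
    {"offset":[0,0,0],"rotation":[0,0,0],"hand":0.06},
    {"offset":[0,0,0.02],"rotation":[0,0,0],"hand":0.06},
    {"offset":[0,0,0.03],"rotation":[0,0,0],"hand":0.06},
    {"offset":[0,0,0.03],"rotation":[0,0,0],"hand":0.06},
    {"offset":[-0.001,-0.02,0],"rotation":[0,0,0],"hand":0.06},
    {"offset":[-0.003,-0.034,0],"rotation":[0,0,0],"hand":0.06},
    {"offset":[-0.003,-0.034,0],"rotation":[0,0,0],"hand":0.06},
    {"offset":[-0.003,-0.034,0],"rotation":[0,0,0],"hand":0.06},
    {"offset":[-0.003,-0.034,0],"rotation":[0,0,0],"hand":0.06},
    {"offset":[-0.003,-0.034,0],"rotation":[0,0,0],"hand":0.06},
    {"offset":[-0.003,-0.034,0],"rotation":[0,0,0],"hand":0.06},
    {"offset":[-0.002,-0.03,0],"rotation":[0,0,0],"hand":0.06},
    {"offset":[0,0,0],"rotation":[0,0,0],"hand":0.06},
    {"offset":[0,0,0],"rotation":[0,0,0],"hand":0.06}
  ]
}}

```text
time_s: 42.6
eef_pos: [0.5379, -0.3458, 0.2348]
orientation: [-3.14, 0.0, 0.364]
force: [0.6, 0.5, -0.2]
width: 0.687
grip_force: 0.0
```

Run:
```python
from fit import *
p,W,c=cam('side');P=W.reshape(-1,3);P=P[np.isfinite(P[:,0])]
print(fit(P,(.559,-.093),.026,.05,.1,.04),fit(P,(.559,-.093),.014,.17,.184,.04),fit(P,(.5388,-.346),.027,.02,.1,.04),fit(P,(.5388,-.346),.015,.17,.19,.03))
```

```text
(array([ 0.5598, -0.0926]), 359, 0.7) (array([ 0.5594, -0.0938]), 99, 1.24) (array([ 0.5386, -0.346 ]), 431, 0.99) (array([ 0.5386, -0.3471]), 67, 1.09)
```

>>> {"op": "step_arm", "data": {
  "rows": [
    {"offset":[0,0,-0.02],"rotation":[0,0,0],"hand":0.06},
    {"offset":[0,0,-0.02],"rotation":[0,0,0],"hand":0.06},
    {"offset":[0,0,-0.02],"rotation":[0,0,0],"hand":0.06},
    {"offset":[0,0,-0.012],"rotation":[0,0,0],"hand":0.06},
    {"offset":[0,0,0],"rotation":[0,0,0],"hand":0.06},
    {"offset":[0,0,0],"rotation":[0,0,0],"hand":0.0},
    {"offset":[0,0,0],"rotation":[0,0,0],"hand":0.0},
    {"offset":[0,0,0],"rotation":[0,0,0],"hand":0.0},
    {"offset":[0,0,0],"rotation":[0,0,0],"hand":0.0},
    {"offset":[0,0,0],"rotation":[0,0,0],"hand":0.0},
    {"offset":[0,0,0],"rotation":[0,0,0],"hand":0.0}
  ]
}}

```text
time_s: 44.02
eef_pos: [0.5387, -0.3461, 0.164]
orientation: [3.141, -0.0, 0.365]
force: [0.8, -0.8, 2.2]
width: 0.365
grip_force: 29.5
```

>>> {"op": "step_arm", "data": {
  "rows": [
    {"offset":[0,0,0.005],"rotation":[0,0,0],"hand":0.0},
    {"offset":[0,0,0.015],"rotation":[0,0,0],"hand":0.0},
    {"offset":[0,0,0.02],"rotation":[0,0,0],"hand":0.0},
    {"offset":[0,0,0.025],"rotation":[0,0,0],"hand":0.0},
    {"offset":[0,0,0.025],"rotation":[0,0,0],"hand":0.0},
    {"offset":[0,0,0.025],"rotation":[0,0,0],"hand":0.0},
    {"offset":[0,0,0.025],"rotation":[0,0,0],"hand":0.0},
    {"offset":[0,0,0.025],"rotation":[0,0,0],"hand":0.0},
    {"offset":[0,0,0.025],"rotation":[0,0,0],"hand":0.0},
    {"offset":[0,0,0.015],"rotation":[0,0,0],"hand":0.0},
    {"offset":[0,0,0],"rotation":[0,0,0],"hand":0.0},
    {"offset":[0,0,0],"rotation":[0,0,0],"hand":0.0}
  ]
}}

```text
time_s: 45.52
eef_pos: [0.5382, -0.3456, 0.3674]
orientation: [-3.14, 0.001, 0.365]
force: [0.2, 0.1, -3.9]
width: 0.364
grip_force: 28.8
```

Move by (-0.014, +0.351).

>>> {"op": "step_arm", "data": {
  "rows": [
    {"offset":[-0.001,0.01,0],"rotation":[0,0,0],"hand":0.0},
    {"offset":[-0.001,0.02,0],"rotation":[0,0,0],"hand":0.0},
    {"offset":[-0.001,0.025,0],"rotation":[0,0,0],"hand":0.0},
    {"offset":[-0.001,0.025,0],"rotation":[0,0,0],"hand":0.0},
    {"offset":[-0.001,0.025,0],"rotation":[0,0,0],"hand":0.0},
    {"offset":[-0.001,0.025,0],"rotation":[0,0,0],"hand":0.0},
    {"offset":[-0.001,0.025,0],"rotation":[0,0,0],"hand":0.0},
    {"offset":[-0.001,0.025,0],"rotation":[0,0,0],"hand":0.0},
    {"offset":[-0.001,0.025,0],"rotation":[0,0,0],"hand":0.0},
    {"offset":[-0.001,0.025,0],"rotation":[0,0,0],"hand":0.0},
    {"offset":[-0.001,0.025,0],"rotation":[0,0,0],"hand":0.0},
    {"offset":[-0.001,0.025,0],"rotation":[0,0,0],"hand":0.0},
    {"offset":[-0.001,0.025,0],"rotation":[0,0,0],"hand":0.0},
    {"offset":[-0.001,0.025,0],"rotation":[0,0,0],"hand":0.0},
    {"offset":[0,0.015,0],"rotation":[0,0,0],"hand":0.0},
    {"offset":[0,0.006,0],"rotation":[0,0,0],"hand":0.0},
    {"offset":[0,0,0],"rotation":[0,0,0],"hand":0.0},
    {"offset":[0,0,0],"rotation":[0,0,0],"hand":0.0}
  ]
}}

```text
time_s: 47.78
eef_pos: [0.5245, 0.0045, 0.3685]
orientation: [3.141, 0.0, 0.364]
force: [-0.1, 0.9, -3.1]
width: 0.364
grip_force: 28.8
```

>>> {"op": "step_arm", "data": {
  "rows": [
    {"offset":[0,0,-0.012],"rotation":[0,0,0],"hand":0.0},
    {"offset":[0,0,-0.024],"rotation":[0,0,0],"hand":0.0},
    {"offset":[0,0,-0.024],"rotation":[0,0,0],"hand":0.0},
    {"offset":[0,0,-0.024],"rotation":[0,0,0],"hand":0.0},
    {"offset":[0,0,-0.024],"rotation":[0,0,0],"hand":0.0},
    {"offset":[0,0,-0.02],"rotation":[0,0,0],"hand":0.0},
    {"offset":[0,0,-0.012],"rotation":[0,0,0],"hand":0.0},
    {"offset":[0,0,0],"rotation":[0,0,0],"hand":0.0},
    {"offset":[0,0,0],"rotation":[0,0,0],"hand":0.0}
  ]
}}

```text
time_s: 48.9
eef_pos: [0.525, 0.005, 0.2294]
orientation: [3.141, -0.001, 0.365]
force: [-0.6, -0.7, -3.4]
width: 0.368
grip_force: 28.8
```

Run:
```python
from fit import *
P=cam('side')[1].reshape(-1,3);P=P[np.isfinite(P[:,0])]
print(fit(P,(.524,.005),.027,.075,.09,.04),fit(P,(.524,.005),.027,.1,.15,.04))
```

```text
(array([0.5254, 0.0054]), 125, 0.62) (array([0.5253, 0.0051]), 484, 0.56)
```

>>> {"op": "step_arm", "data": {
  "rows": [
    {"offset":[-0.0005,0,-0.012],"rotation":[0,0,0],"hand":0.0},
    {"offset":[0,0,-0.015],"rotation":[0,0,0],"hand":0.0},
    {"offset":[0,0,-0.012],"rotation":[0,0,0],"hand":0.0},
    {"offset":[0,0,-0.01],"rotation":[0,0,0],"hand":0.0},
    {"offset":[0,0,-0.007],"rotation":[0,0,0],"hand":0.0},
    {"offset":[0,0,-0.004],"rotation":[0,0,0],"hand":0.0},
    {"offset":[0,0,-0.002],"rotation":[0,0,0],"hand":0.0},
    {"offset":[0,0,-0.001],"rotation":[0,0,0],"hand":0.0},
    {"offset":[0,0,0],"rotation":[0,0,0],"hand":0.0}
  ]
}}

```text
time_s: 50.08
eef_pos: [0.5244, 0.0051, 0.1661]
orientation: [3.141, -0.001, 0.365]
force: [0.6, 0.6, -2.5]
width: 0.365
grip_force: 29.0
```

>>> {"op": "step_arm", "data": {
  "rows": [
    {"offset":[0,0,-0.001],"rotation":[0,0,0],"hand":0.0},
    {"offset":[0,0,0],"rotation":[0,0,0],"hand":0.0},
    {"offset":[0,0,0],"rotation":[0,0,0],"hand":0.06},
    {"offset":[0,0,0],"rotation":[0,0,0],"hand":0.06},
    {"offset":[0,0,0],"rotation":[0,0,0],"hand":0.06},
    {"offset":[0,0,0.02],"rotation":[0,0,0],"hand":0.06},
    {"offset":[0,0,0.03],"rotation":[0,0,0],"hand":0.06},
    {"offset":[0,0,0.04],"rotation":[0,0,0],"hand":0.06},
    {"offset":[0,0,0.04],"rotation":[0,0,0],"hand":0.06},
    {"offset":[0,0,0.04],"rotation":[0,0,0],"hand":0.06},
    {"offset":[0,0,0],"rotation":[0,0,0],"hand":0.06},
    {"offset":[0,0,0],"rotation":[0,0,0],"hand":0.06}
  ]
}}

```text
time_s: 51.58
eef_pos: [0.5237, 0.0051, 0.3337]
orientation: [-3.141, 0.001, 0.365]
force: [-0.3, -0.3, -0.3]
width: 0.691
grip_force: 0.0
```

Run:
```python
from fit import *
p,W,c=cam('side');save('s6.png',p[80:350,200:480],2);P=W.reshape(-1,3);P=P[np.isfinite(P[:,0])]
for a in [((.559,-.092),.026,.05,.1),((.559,-.092),.014,.17,.184),((.5244,.005),.027,.05,.1),((.5244,.005),.015,.175,.195),((.586,-.028),.017,.075,.086),((.575,.272),.023,.03,.066),((.425,.078),.022,.01,.09)]: print(fit(P,*a,a[1]+.013))
```

```text
(array([ 0.5596, -0.0925]), 106, 0.62)
(array([ 0.56  , -0.0939]), 95, 1.32)
(array([0.5243, 0.0054]), 427, 0.61)
(array([0.5245, 0.0047]), 105, 0.53)
(array([ 0.587 , -0.0285]), 64, 0.88)
(array([0.5751, 0.2716]), 360, 0.51)
(array([0.4251, 0.0779]), 597, 0.63)
```

View pics/s6.png

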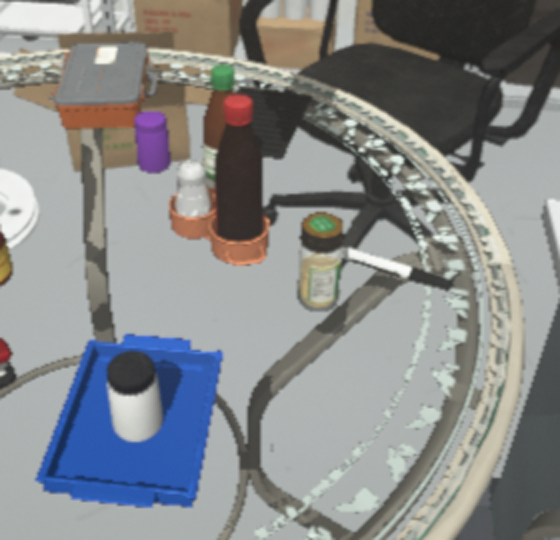

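Soy (238,180), vinegar (220,120) and shaker (192,195) are upright in their cups. The jar is in the tray (135,395) and the spice jar has not moved.

```bash
python3 -c "
from workcell import *
print(hand_in())"
```

```text
the job is handed in; nothing more can be done
None
```

The job is done and handed in at about 52 s of the 126 s allowed: the salt jar is in the blue tray, the full shaker is in the back cup, both bottles are back in their own cups, everything is upright, and the spice jar was not moved.

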